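Re-pin the boat carriage at the furnace

TASK

Pull the ball-lock pin up out of its hole so that the boat carriage is free, slide the carriage towards the little furnace to the clamped run position, find the hidden hole there by feel, and push the pin fully home through carriage and hole until its balls snap in below and its collar sits flush on the carriage; then let go. Feel for the hole gently, never ram or lever the pin, and leave the other things on the bench alone.

Things in the scene. Friction and masses are not known exactly. Their poses are not given: they have to be found in the camera images.
- guide: fixed base plate (12 mm thick) with two steel rails along y (tops 40 mm above the bench, outer faces 35 mm either side of the centre line, slot 34 mm wide between them); white furnace 200 mm wide and tall at the +y end, face at y = +200 mm, flange 18 mm proud. Origin on the bench on the rails' centre line; +y runs along the rails to the furnace, z up
- load_hole (a point): centre of the top of the load hole, where the pin starts (90 mm from the guide's origin to -y): hole 13.6 mm wide in a fixed steel plate in the slot, 10 mm thick, top 38 mm above the bench, open below it down to the base plate 12 mm above the bench
- carriage (a joint): slide of the carriage along the guide's +y towards the furnace, m: 0 at the load hole (start), stop at 0.18. About 2.5 N of friction, no spring; it stays where left. At its front end, 48 to 60 mm ahead of the bore, stands a post 30 mm wide, top 110 mm above the bench, with a push rod and ceramic boat that enter the furnace
- carriage_bore (a point): centre of the mouth of the carriage's vertical through-bore (13.6 mm wide), on its flat top 64 mm above the bench. The carriage is an aluminium block 60 mm across the rails, 24 mm thick (underside 2 mm above the hole plates), reaching 40 mm behind the bore and 60 mm ahead of it (+y)
- pin_grip (a point): centre of the pin's knob, a plain upright dark steel cylinder 20 mm across and 44 mm tall, gripped from above; 26 mm above the underside of the collar. With the pin home it is 90 mm and the knob's top 112 mm above the bench. Pulling the pin's balls out of a hole takes roughly 8 N, pushing them in about as much
- pin_collar (a point): centre of the underside of the pin's collar (22 mm across, 4 mm thick), which rests on the carriage when the pin is home. After a pull of 23 mm the tip is clear of the hole plate; pulled 25 to 30 mm it is clear yet still in the carriage's bore, so that the carriage can be drawn along with the pin
- pin_tip (a point): lower end of the pin, 49 mm below pin_collar. The shank is 12 mm thick, its end tapered to 8.4 mm over the last 3 mm. Two spring balls, 9 mm above the tip, stand 2 mm out of the shank and yield inwards; with the pin home they catch 4 mm below the hole plate
- clamp: dark steel clamp marking the run position: two cheeks 60 mm long outside the rails, with thumbscrews, 36 to 60 mm from the centre line, tops 38 mm high. Origin on the bench on the rails' centre line, midway along the cheeks, axes as the guide's. It carries the run plate in the slot, with the run hole
- run_plate (a point): nominal middle of the run plate's top, at the clamp's middle, 38 mm above the bench; plate 90 mm long, 10 mm thick. Its hole (13.6 mm) is on the rails' centre line but NOT here: anywhere from 15 mm short to 15 mm beyond along y, hidden under the carriage. Off the hole the tip stops on the plate, collar 23 mm above home; over 35 N damages the plate
- crucible: bystander: white ceramic crucible, 36 mm across and 36 mm tall, standing on the base plate on the far side of the rails; origin at the centre of its underside
- dish: bystander: shallow white dish, 70 mm across, 22 mm tall; origin at the centre of its underside
- reagent: bystander: closed amber jar, 60 mm across, 130 mm tall; origin at the centre of its underside
- driver: bystander: screwdriver lying on the bench; origin under its middle
- spare_pin: bystander: a thinner spare pin lying on the bench, 105 mm long, not to be used; origin under its middle
- boat_tray: bystander: open white plastic tray 90 x 130 x 25 mm; origin at the centre of its underside
- beaker: bystander: glass beaker 54 mm across, 70 mm tall; origin at the centre of its underside
Not all that is in view belongs to the job. Leave any green, turquoise or yellow look-alike of the part that bears pin_grip alone.

How it is judged:
By the outcome, as a careful person would: the job done as asked, in the order asked, and still so for the second after the job is handed in, with the robot touching nothing.
It also fails if it takes over 64 s, if anything falls off the work surface, if the arm or the gripper's body presses on something with over 40 N, if the wrist force passes 120 N, or if a joint passes its speed limit or range.

ROBOT

A 6-joint arm with a two-finger parallel gripper is mounted at the origin on the work surface. World frame = base frame: x ahead of the robot, y to its left, z up, the work surface at z = 0. Lengths are in m, angles in degrees, forces in N, time in s.
With the tool pointing down it reaches from about 0.375 to 0.9 m from the base axis. Payload 3.1 kg.
Tool frame: the origin (TCP) lies on the centre line of the jaws, within the pads' length; the fingertips stand finger_overhang ahead of it and the grasp point (between the pads) lies 5 mm behind it (finger_overhang is the distance from the TCP to the fingertips, in m); z points along the fingers, y is the line along which they close (so a half turn about z gives the same grasp; the last joint's range is limited). The gripper opens to 87 mm and grips with 3 to 60 N. Pads are 19 mm wide; open, the fingers measure 117 mm over their backs; the gripper's body (75 mm by 190 mm) begins 51 mm behind the grasp point.
Start: joints at [61.908, 30.224, 82.088, -0, 67.689, -10.227], TCP at [0.192, 0.595, 0.237] pointing down, gripper open.
Joint ranges: [-176.69, 176.69], [-43.24, 126.21], [12.49, 139.97], [-82, 262], [0, 151.66], [-163.58, 163.58]. Speed limits (degrees/s): [159.86, 159.86, 180, 180, 180, 180].

INTERFACE

Orientations are given as a 3x3 rotation matrix whose columns are the frame's x, y, z axes.
In Python, from rig import read_state, capture, calibration, hand_in, finger_overhang gives the robot as it stands.
- The arm moves only by the tool send_rows, never from a script. Its argument "plan" is a list of rows, each a list of 5 numbers: the closure in counts, from 0 (fully open) to 255 (shut), then the shift along the tool's x, y, z in m, then the turn about the tool's z in rad. A call has 1 to 20 rows; each row shifts and turns the commanded pose from where the row before left it, along the tool's axes as they then stand; what a row does not reach is not made up. A row lasts 1/12 s, in which the tool goes at most 41.7 mm and 7.16 degrees, less where a joint would pass 70% of its speed; a pose out of reach is approached as far as the arm can. A call is refused whole if a number of a shift passes 0.0417 or a number of a turn 0.125, either way. A call with a gripper value outside its range is refused whole. The fingers move at their own pace and stop on an object; the grip force is fixed at half the most. Time passes only in rows, so rows that do not move let the fingers close. It gives the time, the measured TCP pose, the force, the opening and the grip force at its end, in the units of the state.
- read_state(): the state, without advancing time (a new reading comes with each control period).
- capture(name): name is "side" or "top"; returns (picture, depth): 384x512x3 uint8, blue, green, red; 384x512 float32, m along the optical axis (not along the pixel's ray), 0 where there is no reading.
- calibration(name): a dict with "fx", "fy", "cx", "cy" (pixels), "dist_coeffs" ([k1, k2, p1, p2, k3] as OpenCV has them; the pictures are not rectified), "xyz" and "rotation" of the camera in the world. Camera axes: x right, y down, z forward; pixel columns grow to the right and rows downward; lengths in m; the calibration is good to about 2 mm. A picture is of the moment at which its call begins. calibration takes no time and is no camera call.
- hand_in(): hands the job in; it is judged then, once.
The state is a dict: "time_s": time; "joint_positions": joint angles; "qvel": joint speeds; "tau": joint torques, N m; "position": TCP position; "tcp_rot": TCP orientation; "force": force on the tool from outside, world axes, zero at the start; "moment": the same for the moment, N m; "opening": opening from 0.0 (shut) to 1.0 (fully open); "grasp_force": force on a finger pad.
Only numpy, scipy, OpenCV 4.12 (cv2) and the standard library are available. Lean on these libraries where they do the work, as an engineer would, in place of code of your own. Each camera call takes 0.05 s, during which the arm holds its last target. There are 200 camera calls.

## Working session

There is one attempt and no reset: what is moved stays moved. The work goes in short steps, Python scripts to look and compute and a tool call to move; the robot and the scene stay as the last step left them, time stands still between calls to the robot, and variables do not carry over. Pictures are saved under pics/ and viewed, at most 10 in all, crops included, and the job is handed in when it is done.

Besides the shell and the picture viewer there is one more tool, called in YAML: its name, and indented under it one key for each argument. send_rows: Moves the arm, as the interface text tells. Its arguments: {"type":"object","properties":{"plan":{"type":"array","items":{"type":"array","items":{"type":"number"}}}},"required":["plan"]}

```bash
mkdir -p pics; ls; python3 - <<'E'
from rig import *
import cv2,numpy as np
for n in("side","top"):
    im,d=capture(n); cv2.imwrite(f"pics/{n}0.png",im); np.savez(f"/tmp/{n}0.npz",im=im,d=d)
    print(n,calibration(n))
s=read_state(); print(s); print(finger_overhang if not callable(finger_overhang) else finger_overhang())
E
```

```text
pics
side {'fx': 444.839553079631, 'fy': 444.839553079631, 'cx': 245.8678462533522, 'cy': 185.14704122484255, 'dist_coeffs': array([-0.1061004,  0.       ,  0.       ,  0.       ,  0.       ]), 'xyz': array([0.15567663, 0.41199309, 0.73118971]), 'rotation': array([[-0.81448949, -0.39905546,  0.42114321],
       [-0.5801064 ,  0.57157669, -0.58032461],
       [-0.00913394, -0.71697617, -0.69703783]])}
top {'fx': 476.5274257146319, 'fy': 476.5274257146319, 'cx': 255.62111372511873, 'cy': 192.93976336026108, 'dist_coeffs': array([-0.00128855,  0.        ,  0.        ,  0.        ,  0.        ]), 'xyz': array([ 0.3691563 , -0.11260733,  1.27558151]), 'rotation': array([[ 1.66142456e-02, -9.86874411e-01,  1.60632698e-01],
       [-9.99861948e-01, -1.63617883e-02,  2.89431625e-03],
       [-2.28088442e-04, -1.60658610e-01, -9.87010010e-01]])}
{'time_s': 0.1, 'joint_positions': array([ 6.19092295e+01,  3.02733846e+01,  8.21492219e+01,  6.78991358e-04,
        6.76911456e+01, -1.02271843e+01]), 'qvel': array([ 0.04683624, -0.12306484, -0.15071965,  0.0590527 ,  0.02934502,
        0.00856109]), 'tau': array([ 6.77353328e-04, -4.40987206e+01, -1.77149981e+01,  6.35315641e-02,
        5.33780828e-02, -4.22223263e-05]), 'position': array([0.1913806 , 0.59430376, 0.23567123]), 'tcp_rot': array([[-9.51787994e-01,  3.06755150e-01, -9.44513088e-04],
       [ 3.06756389e-01,  9.51786461e-01, -1.74631806e-03],
       [ 3.63282713e-04, -1.95185998e-03, -9.99998029e-01]]), 'force': array([ 0.02895332, -0.07633509, -0.3249592 ]), 'moment': array([-0.08499493, -0.00752076, -0.00646714]), 'grasp_force': 0.0, 'opening': 0.9973658939678615}
0.014
```

View pics/side0.png

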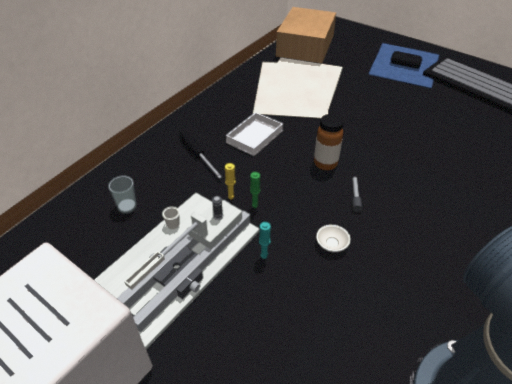

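View pics/top0.png

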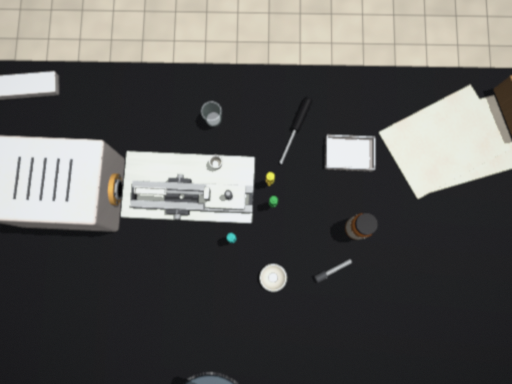

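The side view shows the dark knob at about (217,206), the carriage behind it, the clamp at about (180,270), and look-alike pins at (230,180), (255,190) and (265,240). In the top view the knob is at (228,195), the clamp at (180,197), and the furnace is to the left (+y).

```bash
cat > h.py <<'E'
from rig import *
import cv2,numpy as np
def ray(n,uv):
    c=calibration(n);K=np.array([[c['fx'],0,c['cx']],[0,c['fy'],c['cy']],[0,0,1]])
    p=cv2.undistortPoints(np.array(uv,float).reshape(-1,1,2),K,c['dist_coeffs']).reshape(-1,2)
    return np.array(c['xyz']),np.c_[p,np.ones(len(p))]@np.array(c['rotation']).T
def onz(n,uv,z):
    o,d=ray(n,uv); return o+d*((z-o[2])/d[:,2])[:,None]
def proj(n,P):
    c=calibration(n);K=np.array([[c['fx'],0,c['cx']],[0,c['fy'],c['cy']],[0,0,1]])
    R=np.array(c['rotation']).T
    return cv2.projectPoints(np.array(P,float).reshape(-1,3),cv2.Rodrigues(R)[0],-R@c['xyz'],K,c['dist_coeffs'])[0].reshape(-1,2)
def crop(n,im,x0,y0,x1,y1,f,name): cv2.imwrite(name,cv2.resize(im[y0:y1,x0:x1],None,fx=f,fy=f,interpolation=cv2.INTER_CUBIC))
E
python3 - <<'E'
from h import *
a=np.load('/tmp/top0.npz');im=a['im']
crop('top',im,110,140,280,240,4.7,'pics/tc.png')
b=np.load('/tmp/side0.npz')['im']
crop('side',b,90,150,290,300,4,'pics/sc.png')
E
```

```text
(no output)
```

View pics/tc.png

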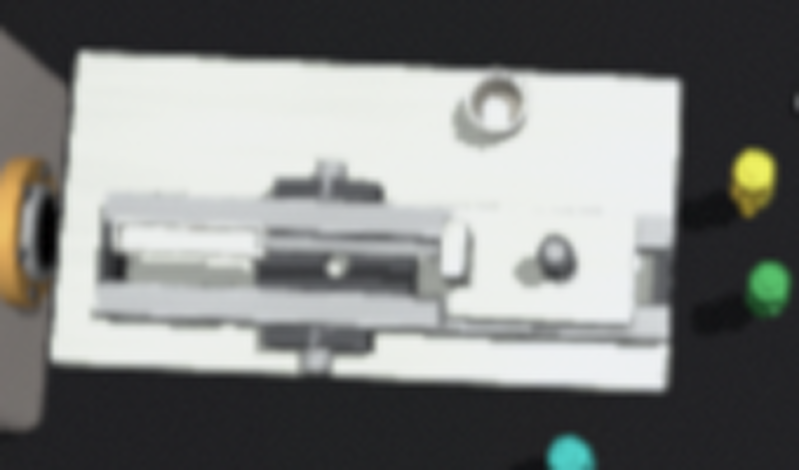

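View pics/sc.png

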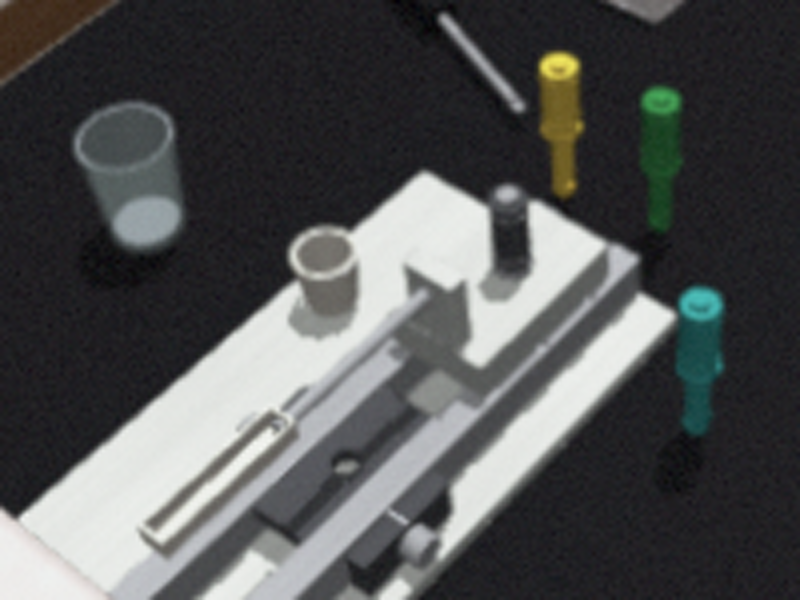

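The crops show the knob top at side pixel (217,198) and top pixel (228,192). The run plate has a visible bright hole at about (181.7,196.8) in the top view, short of the boat. I'll measure these points.

```bash
python3 - <<'E'
from h import *
T=lambda x,y:(110+x/4.7-.4,140+y/4.7-.4)
S=lambda x,y:(90+x/4-.4,150+y/4-.4)
c=onz('top',[T(78,50),T(682,77),T(667,391),T(50,362)],.012);print('base corners',c.round(4))
e1=c[0]-c[1];e2=c[3]-c[2]
for e in(e1,e2):print('dir deg',np.degrees(np.arctan2(e[1],e[0])),np.linalg.norm(e))
print('side corners',onz('side',[S(425,170),S(675,317)],.012).round(4))
print('hole top',onz('top',[T(337,267)],.036).round(4),'side',onz('side',[S(346,466)],.036).round(4))
ch=onz('top',[T(272,185),T(383,185),T(258,350),T(373,350)],.038);print('cheeks',ch.round(4),ch.mean(0))
print('plate ends',onz('top',[T(255,270),T(417,277)],.038).round(4))
print('side plate ends',onz('side',[S(258,513),S(392,385)],.038).round(4))
print('carr back/front centre',onz('top',[T(633,262),T(441,258)],.064).round(4))
a=np.load('/tmp/top0.npz')
# knob: dark top & side
for n,uv in(('top',T(560,245)),('side',S(508,195))):print(n,uv,'knobtop',onz(n,[uv],.112).round(4))
# triangulate knob top
for k,(u,v) in dict(knob=(T(560,245),S(508,195)),hole=(T(337,267),S(346,466))).items():
    o1,d1=ray('top',[u]);o2,d2=ray('side',[v]);A=np.c_[d1[0],-d2[0]];t=np.linalg.lstsq(A,o2-o1,rcond=None)[0]
    print(k,o1+t[0]*d1[0],o2+t[1]*d2[0])
b=np.load('/tmp/side0.npz')['im']; t=a['im']
print(t[180:202,222:236].max(2))
E
```

```text
base corners [[ 0.6869  0.2459  0.012 ]
 [ 0.6766 -0.1047  0.012 ]
 [ 0.4942 -0.0993  0.012 ]
 [ 0.5049  0.2508  0.012 ]]
dir deg 88.3209086353022 0.35079469898076043
dir deg 88.25329959747427 0.3503233899723408
side corners [[ 0.6708 -0.1026  0.012 ]
 [ 0.492  -0.0942  0.012 ]]
hole top [[0.5584 0.0865 0.036 ]] side [[0.5564 0.0891 0.036 ]]
cheeks [[0.6041 0.1247 0.038 ]
 [0.6052 0.0622 0.038 ]
 [0.5107 0.1281 0.038 ]
 [0.5118 0.0642 0.038 ]] [0.557948   0.09482445 0.038     ]
plate ends [[0.5556 0.132  0.038 ]
 [0.5532 0.0412 0.038 ]]
side plate ends [[0.571  0.134  0.038 ]
 [0.5691 0.0403 0.038 ]]
carr back/front centre [[ 0.5596 -0.08    0.064 ]
 [ 0.5601  0.0252  0.064 ]]
top (228.74893617021277, 191.72765957446808) knobtop [[ 0.5605 -0.0426  0.112 ]]
side (216.6, 198.35) knobtop [[ 0.555  -0.0411  0.112 ]]
knob [ 0.56109253 -0.0424147   0.10816456] [ 0.55791839 -0.04434107  0.10752687]
hole [0.55905184 0.08718284 0.03173192] [0.55886487 0.08705611 0.03168302]
[[240 240 240 240 240 240 240 240 240 240 240 240 240 240]
 [240 240 240 240 240 240 240 240 240 240 240 240 240 240]
 [
[... 478 characters left out ...]
9 234 214 173 159 156 174 204 229 238 240 240 240]
 [240 237 223 178 155 162 159 152 160 206 233 239 240 240]
 [239 233 197 152 171 190 189 173 143 168 222 237 239 240]
 [235 225 170 138 177 199 201 185 140 142 202 233 239 240]
 [212 197 145 124 160 188 192 172 130 125 180 228 239 240]
 [174 163 130 109 127 151 156 138 114 107 156 222 238 239]
 [162 156 136 103  97 108 112 107  96  96 147 219 237 240]
 [161 160 147 109  80  79  83  90  85 100 161 224 238 240]
 [162 162 154 125  91  74  72  86  96 136 188 230 239 240]
 [163 163 163 156 141 128 116 127 141 180 219 235 240 240]
 [178 178 185 204 208 202 186 189 204 222 234 239 240 240]
 [219 219 222 232 235 234 228 228 233 237 239 240 240 240]]
```

send_rows:
  plan:
    - [0, 0, 0, -0.004, 0.117]
    - [0, 0, 0, -0.004, 0.117]
    - [0, 0, 0, -0.004, 0.117]
    - [0, 0, 0, -0.004, 0.117]
    - [0, 0, 0, -0.004, 0.117]
    - [0, 0, 0, 0, 0.117]
    - [0, 0, 0, 0, 0.117]
    - [0, 0, 0, 0, 0.117]
    - [0, 0, 0, 0, 0.117]
    - [0, 0, 0, 0, 0.117]
    - [0, 0, 0, 0, 0.117]
    - [0, 0, 0, 0, 0]

```text
time_s: 1.1
position: [0.1915, 0.5945, 0.256]
tcp_rot: [[0.03, 1.0, -0.001], [1.0, -0.03, -0.001], [-0.001, -0.001, -1.0]]
force: [0.2, -0.8, -0.4]
opening: 0.997
grasp_force: 0.0
```

send_rows:
  plan:
    - [0, -0.031, 0.0193, 0, 0]
    - [0, -0.031, 0.0193, 0, 0]
    - [0, -0.031, 0.0193, 0, 0]
    - [0, -0.031, 0.0193, 0, 0]
    - [0, -0.031, 0.0193, 0, 0]
    - [0, -0.031, 0.0193, 0, 0]
    - [0, -0.031, 0.0193, 0, 0]
    - [0, -0.031, 0.0193, 0, 0]
    - [0, -0.031, 0.0193, 0, 0]
    - [0, -0.031, 0.0193, 0, 0]
    - [0, -0.031, 0.0193, 0, 0]
    - [0, -0.031, 0.0193, 0, 0]
    - [0, -0.031, 0.0193, 0, 0]
    - [0, -0.031, 0.0193, 0, 0]
    - [0, -0.031, 0.0193, 0, 0]
    - [0, -0.031, 0.0193, 0, 0]
    - [0, -0.031, 0.0193, 0, 0]
    - [0, -0.031, 0.0193, 0, 0]
    - [0, -0.031, 0.0193, 0, 0]
    - [0, -0.031, 0.0193, 0, 0]

```text
time_s: 2.77
position: [0.5606, -0.0375, 0.2563]
tcp_rot: [[0.025, 1.0, -0.001], [1.0, -0.025, 0.0], [0.0, -0.001, -1.0]]
force: [0.4, 0.6, 0.6]
opening: 0.997
grasp_force: 0.0
```

```bash
python3 - <<'E'
from h import *
s=read_state();print(s['time_s'],s['position'],s['tcp_rot'].round(4),s['joint_positions'].round(1),s['force'])
im,d=capture('side');crop('side',im,90,120,290,270,4,'pics/s1.png')
E
```

```text
2.7667 [ 0.56061019 -0.03745616  0.25633555] [[ 2.500e-02  9.997e-01 -5.000e-04]
 [ 9.997e-01 -2.500e-02  3.000e-04]
 [ 3.000e-04 -5.000e-04 -1.000e+00]] [-15.2  24.   90.    0.   66.1 -13.8] [0.37923701 0.55013643 0.56731725]
```

View pics/s1.png

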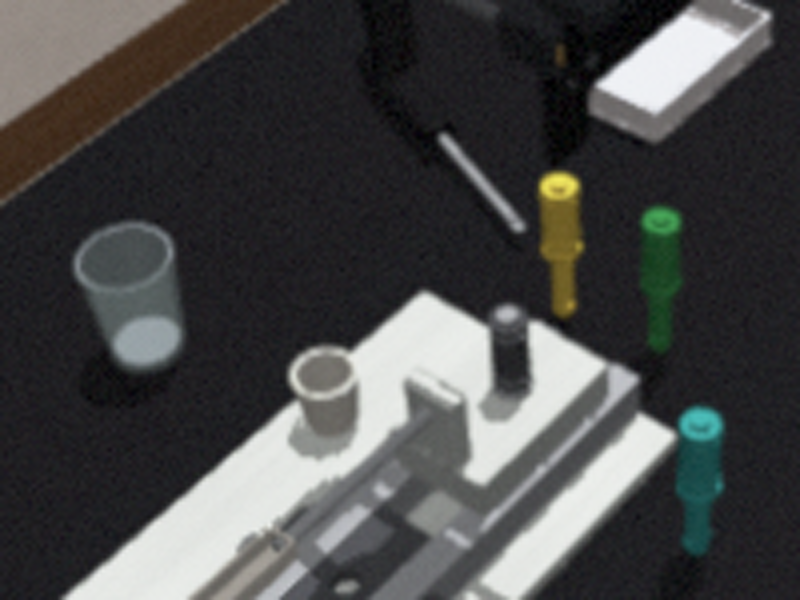

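The view shows the gripper above and behind the pin, with the knob clear. Descending around it.

send_rows:
  plan:
    - [0, -0.002, -0.001, 0.016, 0]
    - [0, -0.002, -0.001, 0.016, 0]
    - [0, 0, 0, 0.02, 0]
    - [0, 0, 0, 0.02, 0]
    - [0, 0, 0, 0.02, 0]
    - [0, 0, 0, 0.02, 0]
    - [0, 0, 0, 0.02, 0]
    - [0, 0, 0, 0.018, 0]
    - [0, 0, 0, 0.015, 0]
    - [0, 0, 0, 0, 0]
    - [0, 0, 0, 0, 0]

```text
time_s: 3.73
position: [0.5574, -0.0393, 0.0908]
tcp_rot: [[0.026, 1.0, -0.002], [1.0, -0.026, 0.001], [0.001, -0.002, -1.0]]
force: [-0.0, 0.0, -0.1]
opening: 1.001
grasp_force: 0.0
```

```bash
python3 - <<'E'
from h import *
s=read_state();print(s['time_s'],s['position'],s['force'])
im,d=capture('side');crop('side',im,140,140,290,252,5,'pics/s2.png')
E
```

```text
3.7333 [ 0.55741987 -0.03933413  0.09084362] [-0.01575091  0.01936822 -0.10694019]
```

View pics/s2.png

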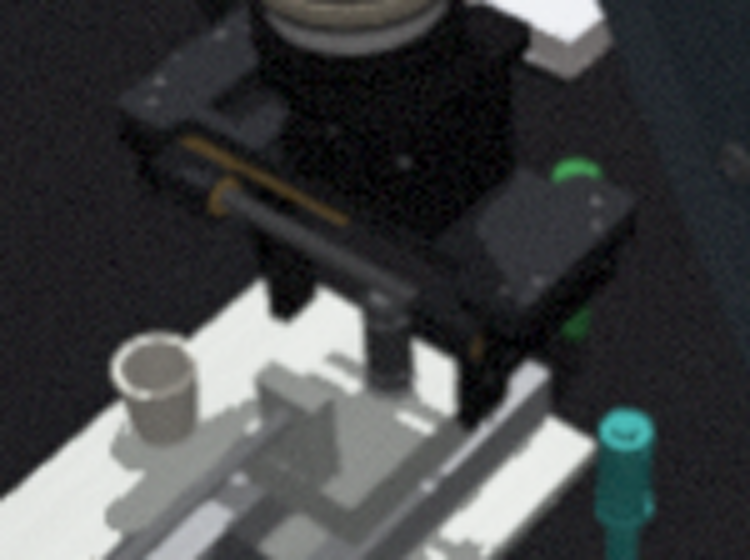

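The fingers straddle the knob at crop (385,350), centred to a few mm. Moving 2.5 mm back along the guide, then closing.

send_rows:
  plan:
    - [0, -0.0025, 0, 0, 0]
    - [60, 0, 0, 0, 0]
    - [120, 0, 0, 0, 0]
    - [160, 0, 0, 0, 0]
    - [190, 0, 0, 0, 0]
    - [215, 0, 0, 0, 0]
    - [235, 0, 0, 0, 0]
    - [255, 0, 0, 0, 0]
    - [255, 0, 0, 0, 0]
    - [255, 0, 0, 0, 0]
    - [255, 0, 0, 0, 0]
    - [255, 0, 0, 0, 0]

```text
time_s: 4.78
position: [0.5576, -0.0421, 0.0915]
tcp_rot: [[0.028, 1.0, -0.001], [1.0, -0.028, 0.0], [0.0, -0.001, -1.0]]
force: [-3.1, 0.7, 1.8]
opening: 0.252
grasp_force: 1.7
```

send_rows:
  plan:
    - [255, 0, 0, 0, 0]
    - [255, 0, 0, 0, 0]
    - [255, 0, 0, 0, 0]
    - [255, 0, 0, 0, 0]

```text
time_s: 5.12
position: [0.5569, -0.042, 0.0914]
tcp_rot: [[0.028, 1.0, -0.002], [1.0, -0.028, 0.0], [0.0, -0.002, -1.0]]
force: [-3.3, -0.7, 2.8]
opening: 0.219
grasp_force: 29.9
```

send_rows:
  plan:
    - [255, 0, -0.0005, 0, 0]
    - [255, 0, 0, -0.001, 0]
    - [255, 0, 0, -0.001, 0]
    - [255, 0, 0, -0.001, 0]
    - [255, 0, 0, -0.001, 0]
    - [255, 0, 0, -0.001, 0]
    - [255, 0, 0, -0.001, 0]

```text
time_s: 5.7
position: [0.557, -0.042, 0.097]
tcp_rot: [[0.028, 1.0, -0.002], [1.0, -0.028, 0.0], [0.0, -0.002, -1.0]]
force: [-2.2, 0.3, -4.8]
opening: 0.223
grasp_force: 29.9
```

send_rows:
  plan:
    - [255, 0, -0.0003, -0.002, 0]
    - [255, 0, 0, -0.002, 0]
    - [255, 0, 0, -0.002, 0]
    - [255, 0, 0, -0.002, 0]
    - [255, 0, 0, -0.002, 0]
    - [255, 0, 0, -0.002, 0]
    - [255, 0, 0, -0.002, 0]
    - [255, 0, 0, -0.002, 0]
    - [255, 0, 0, -0.002, 0]
    - [255, 0, 0, -0.002, 0]
    - [255, 0, 0, -0.001, 0]
    - [255, 0, 0, 0, 0]

```text
time_s: 6.7
position: [0.5573, -0.0421, 0.1193]
tcp_rot: [[0.028, 1.0, 0.0], [1.0, -0.028, -0.0], [-0.0, 0.0, -1.0]]
force: [-3.5, -0.3, -1.1]
opening: 0.221
grasp_force: 29.9
```

```bash
python3 - <<'E'
from h import *
s=read_state();print(s['time_s'],s['position'],s['force'],s['moment'])
im,d=capture('side');crop('side',im,140,140,290,252,5,'pics/s3.png')
E
```

```text
6.7 [ 0.55728941 -0.042148    0.11931439] [-3.47590127 -0.25260132 -1.09161654] [0.00302344 0.82623463 0.00656941]
```

View pics/s3.png

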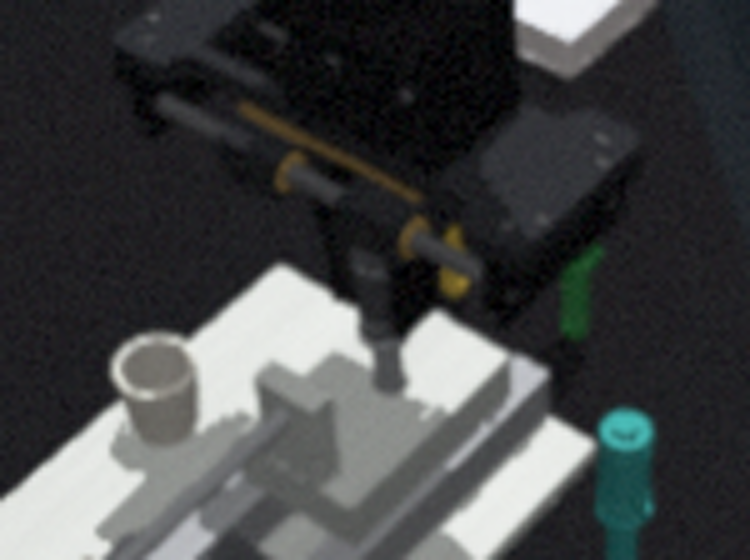

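The pin is lifted 28 mm with the shank still in the bore, so the carriage should follow. Sliding.

send_rows:
  plan:
    - [255, 0.002, -0.0007, 0, 0]
    - [255, 0.004, 0, 0, 0]
    - [255, 0.007, 0, 0, 0]
    - [255, 0.007, 0, 0, 0]
    - [255, 0.007, 0, 0, 0]
    - [255, 0.007, 0, 0, 0]
    - [255, 0.007, 0, 0, 0]
    - [255, 0.007, 0, 0, 0]
    - [255, 0.007, 0, 0, 0]

```text
time_s: 7.5
position: [0.5585, 0.0136, 0.1187]
tcp_rot: [[0.028, 1.0, 0.001], [1.0, -0.028, -0.0], [-0.0, 0.001, -1.0]]
force: [-1.3, -3.1, 0.3]
opening: 0.222
grasp_force: 29.9
```

send_rows:
  plan:
    - [255, 0.007, 0, 0, 0]
    - [255, 0.007, 0, 0, 0]
    - [255, 0.007, 0, 0, 0]
    - [255, 0.007, 0, 0, 0]
    - [255, 0.007, 0, 0, 0]
    - [255, 0.007, 0, 0, 0]
    - [255, 0.007, 0, 0, 0]
    - [255, 0.007, 0, 0, 0]
    - [255, 0.007, 0, 0, 0]
    - [255, 0.006, 0, 0, 0]
    - [255, 0.003, 0, 0, 0]
    - [255, 0, 0, 0, 0]
    - [255, 0, 0, 0, 0]

```text
time_s: 8.58
position: [0.5602, 0.0855, 0.1186]
tcp_rot: [[0.028, 1.0, 0.001], [1.0, -0.028, 0.001], [0.001, 0.0, -1.0]]
force: [-0.2, -1.4, -3.0]
opening: 0.222
grasp_force: 29.9
```

send_rows:
  plan:
    - [255, 0, 0, 0.001, 0]
    - [255, 0, 0, 0.001, 0]
    - [255, 0, 0, 0.001, 0]
    - [255, 0, 0, 0.001, 0]
    - [255, 0, 0, 0.0005, 0]
    - [255, 0, 0, 0.0005, 0]
    - [255, 0, 0, 0.0005, 0]
    - [255, 0, 0, 0.0005, 0]
    - [255, 0, 0, 0, 0]

```text
time_s: 9.33
position: [0.56, 0.0849, 0.1122]
tcp_rot: [[0.028, 1.0, -0.0], [1.0, -0.028, 0.0], [0.0, -0.0, -1.0]]
force: [0.5, 0.6, -2.9]
opening: 0.222
grasp_force: 29.9
```

send_rows:
  plan:
    - [255, 0, 0, 0.0005, 0]
    - [255, 0, 0, 0.0005, 0]
    - [255, 0, 0, 0.0005, 0]
    - [255, 0, 0, 0.0005, 0]
    - [255, 0, 0, 0, 0]

```text
time_s: 9.75
position: [0.5601, 0.0849, 0.1105]
tcp_rot: [[0.028, 1.0, 0.0], [1.0, -0.028, 0.0], [0.0, 0.0, -1.0]]
force: [1.3, 0.3, -1.4]
opening: 0.223
grasp_force: 29.9
```

The tip is 4 mm below plate level with almost no force, so it is in the hole. Continuing gently through the balls.

send_rows:
  plan:
    - [255, 0, 0, 0.001, 0]
    - [255, 0, 0, 0.001, 0]
    - [255, 0, 0, 0.001, 0]
    - [255, 0, 0, 0.001, 0]
    - [255, 0, 0, 0.001, 0]
    - [255, 0, 0, 0, 0]

```text
time_s: 10.25
position: [0.5602, 0.0849, 0.1057]
tcp_rot: [[0.028, 1.0, 0.0], [1.0, -0.028, 0.0], [0.0, 0.0, -1.0]]
force: [-0.1, 0.4, 1.6]
opening: 0.221
grasp_force: 29.9
```

send_rows:
  plan:
    - [255, 0, 0, 0.001, 0]
    - [255, 0, 0, 0.001, 0]
    - [255, 0, 0, 0.001, 0]
    - [255, 0, 0, 0.001, 0]
    - [255, 0, 0, 0.001, 0]
    - [255, 0, 0, 0.001, 0]
    - [255, 0, 0, 0, 0]

```text
time_s: 10.83
position: [0.5599, 0.0849, 0.099]
tcp_rot: [[0.028, 1.0, -0.001], [1.0, -0.028, 0.0], [0.0, -0.001, -1.0]]
force: [1.5, 0.9, -0.6]
opening: 0.218
grasp_force: 29.9
```

send_rows:
  plan:
    - [255, 0, 0, 0.001, 0]
    - [255, 0, 0, 0.001, 0]
    - [255, 0, 0, 0.001, 0]
    - [255, 0, 0, 0.001, 0]
    - [255, 0, 0, 0.001, 0]
    - [255, 0, 0, 0.001, 0]
    - [255, 0, 0, 0, 0]

```text
time_s: 11.42
position: [0.5596, 0.0847, 0.0931]
tcp_rot: [[0.028, 1.0, -0.001], [1.0, -0.028, -0.0], [-0.0, -0.001, -1.0]]
force: [0.2, -0.6, -1.8]
opening: 0.221
grasp_force: 29.9
```

send_rows:
  plan:
    - [255, 0, 0, 0.0007, 0]
    - [255, 0, 0, 0.0007, 0]
    - [255, 0, 0, 0.0007, 0]
    - [255, 0, 0, 0, 0]

```text
time_s: 11.75
position: [0.5598, 0.0848, 0.0915]
tcp_rot: [[0.028, 1.0, -0.0], [1.0, -0.028, -0.0], [-0.0, -0.0, -1.0]]
force: [0.6, -0.2, -2.0]
opening: 0.22
grasp_force: 29.9
```

send_rows:
  plan:
    - [255, 0, 0, 0.0007, 0]
    - [255, 0, 0, 0.0007, 0]
    - [255, 0, 0, 0, 0]

```text
time_s: 12.0
position: [0.5599, 0.0848, 0.0913]
tcp_rot: [[0.028, 1.0, -0.0], [1.0, -0.028, -0.0], [-0.0, -0.0, -1.0]]
force: [-1.9, -0.9, 8.3]
opening: 0.223
grasp_force: 29.9
```

send_rows:
  plan:
    - [255, 0, 0, 0.0007, 0]
    - [255, 0, 0, 0, 0]
    - [255, 0, 0, 0, 0]

```text
time_s: 12.25
position: [0.5599, 0.0849, 0.0913]
tcp_rot: [[0.028, 1.0, 0.0], [1.0, -0.028, -0.0], [-0.0, 0.0, -1.0]]
force: [-4.1, 0.0, 11.6]
opening: 0.219
grasp_force: 29.9
```

send_rows:
  plan:
    - [255, 0, 0, -0.0012, 0]
    - [220, 0, 0, 0, 0]
    - [190, 0, 0, 0, 0]
    - [150, 0, 0, 0, 0]
    - [100, 0, 0, 0, 0]
    - [50, 0, 0, 0, 0]
    - [0, 0, 0, 0, 0]
    - [0, 0, 0, 0, 0]
    - [0, 0, 0, 0, 0]
    - [0, 0, 0, 0, 0]

```text
time_s: 13.08
position: [0.5601, 0.0849, 0.0904]
tcp_rot: [[0.028, 1.0, -0.0], [1.0, -0.028, 0.0], [0.0, -0.0, -1.0]]
force: [0.3, 0.9, -0.6]
opening: 0.696
grasp_force: 0.0
```

send_rows:
  plan:
    - [0, 0, 0, 0, 0]
    - [0, 0, 0, 0, 0]
    - [0, 0, 0, 0, 0]
    - [0, 0, 0, 0, 0]
    - [0, 0, 0, -0.01, 0]
    - [0, 0, 0, -0.02, 0]
    - [0, 0, 0, -0.03, 0]
    - [0, 0, 0, -0.04, 0]
    - [0, 0, 0, -0.04, 0]
    - [0, 0, 0, -0.03, 0]
    - [0, -0.04, 0, 0, 0]
    - [0, -0.04, 0, 0, 0]
    - [0, -0.04, 0, 0, 0]
    - [0, -0.04, 0, 0, 0]
    - [0, -0.04, 0, 0, 0]
    - [0, 0, 0, 0, 0]

```text
time_s: 14.42
position: [0.555, -0.1224, 0.2617]
tcp_rot: [[0.034, 0.999, 0.003], [0.999, -0.034, -0.005], [-0.005, 0.003, -1.0]]
force: [-0.5, 0.4, 0.4]
opening: 1.001
grasp_force: 0.0
```

```bash
python3 - <<'E'
from h import *
s=read_state();print(s['time_s'],s['position'],s['force'])
im,d=capture('side');crop('side',im,80,150,280,300,4,'pics/s4.png')
print(proj('side',[[.5585,.085,.112],[.5585,.085,.064]]))
E
```

```text
14.4167 [ 0.55500831 -0.1224132   0.26166207] [-0.51263929  0.42470362  0.37954219]
[[171.5541238  239.05290711]
 [174.86521064 255.29002724]]
```

View pics/s4.png

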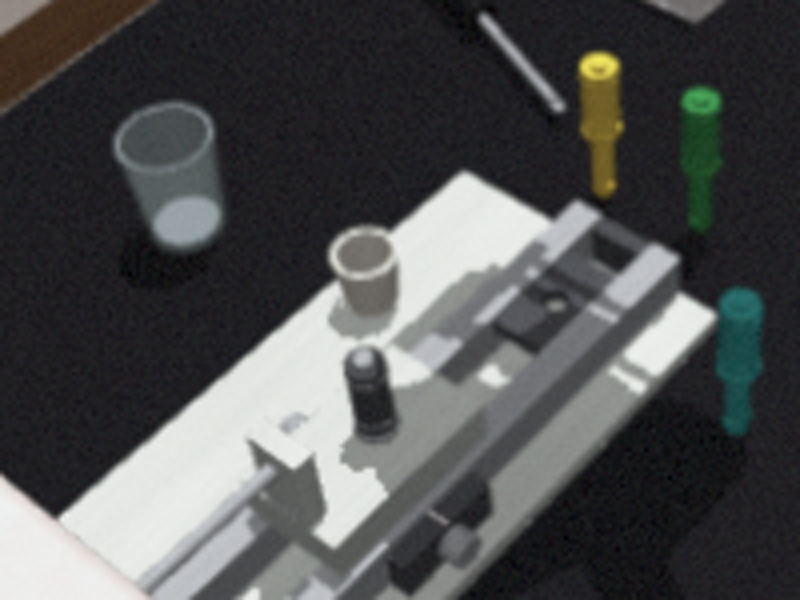

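The pin stands at the run position with its collar flush on the carriage at crop (375,430). The gripper is clear and the other things on the bench have not moved.

```bash
python3 -c "
from rig import *
print(hand_in())"
```

```text
the job is handed in; nothing more can be done
None
```

I pulled the pin, slid the carriage about 127 mm to the clamped run position, and pushed the pin home there. Its collar seated at the starting height under about 12 N; I then released it and handed in at about 14 s. The run hole was visible in the first pictures, so I went straight to it and probed gently. I didn't tug the pin afterwards to confirm the balls had caught.

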